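# Lock the paint pot rack with its keeper bar and snap cap

### The arm

A 6-joint arm with a two-finger parallel gripper is mounted at the origin on the work surface. World frame = base frame: x ahead of the robot, y to its left, z up, the work surface at z = 0. Lengths are in mm, angles in rad, forces in N, time in s.
With the tool pointing down it reaches from about 275 to 725 mm from the base axis. Payload 15.9 kg.
Tool frame: the origin (TCP) lies midway between the tips of the shut fingers; the grasp point (between the pads) lies 19 mm behind it (grip_depth is the distance from the TCP to the grasp point, in mm); z points along the fingers, y is the line along which they close (so a half turn about z gives the same grasp; the last joint's range is limited). The gripper opens to 85 mm and grips with 20 to 120 N. Pads are 22 mm wide; open, the fingers measure 114 mm over their backs; the gripper's body (76 mm by 85 mm) begins 54 mm behind the grasp point. The pads swing forward as they close: fully open they stand 13 mm farther back than shut.
Start: joints at [-1.121, 0.213, -0.034, 1.323, 0, 1.571], TCP at [217.385, -450.255, 231.306] pointing down, gripper open.
Joint ranges: [-2.98, 2.98], [-0.74, 1.72], [-1.14, 1.35], [-2.1, 2.04], [-1.57, 1.44], [-3.14, 3.14]. Speed limits (rad/s): [1.89, 1.89, 2.39, 2.57, 3.14, 3.14].

### API

Orientations are given as a unit quaternion [w, x, y, z].
In Python, from plant import * gives the robot as it stands. The module is installed in compiled form; this text tells all that it offers.
- The arm moves only by the shell command python3 -m jog 'ROWS' [OPENING]. ROWS is text: rows parted by semicolons, each of 4 numbers parted by spaces: the shift along the tool's x, y, z in mm, then the turn about the tool's z in degrees. A call has exactly 8 rows; each row is the pose to reach, as a shift and turn from the pose commanded when the call began, along the tool's axes at that moment; what a row does not reach only later rows make up. A row lasts 1/8 s, in which the tool goes at most 62.5 mm and 10.7 degrees, less where a joint would pass 70% of its speed; a pose out of reach is approached as far as the arm can. A call with a gripper value outside its range is refused whole. OPENING is the closure in counts, from 0 (fully open) to 255 (shut), set as the call begins (- or left out, the last holds). The fingers move at their own pace and stop on an object; the grip force is fixed at half the most. Time passes only in rows, so rows that repeat a pose let the fingers close, or fill a call up. It gives the time, the measured TCP pose, the force, the opening and the grip force at its end, in the units of the state.
- observe(): the state, without advancing time (a new reading comes with each control period).
- snapshot(name): name is "scene" or "top" or "wrist"; returns a dict with "pixels" (384x512x3 uint8, red, green, blue), "intrinsics" (3x3 intrinsics, pixels), "cam_to_world" (4x4, takes a point from camera to world coordinates). Camera axes: x right, y up, looking along -z (the intrinsics and any distortion apply to the point x, -y, -z); pixel columns grow to the right and rows downward; lengths in mm; the calibration is good to about 2 mm. The wrist camera is an equidistant fisheye: a pixel r from the principal point sees the ray r / f radians off the axis. A picture is of the moment at which its call begins. There is no depth.
- finish_job(): hands the job in; it is judged then, once.
The state is a dict: "clock": time; "joint_pos": joint angles; "dq": joint speeds; "effort": joint torques, N m; "ee_pos": TCP position; "ee_rot": TCP orientation; "ft_force": force on the tool from outside, world axes, zero at the start; "torque": the same for the moment, N m; "grip_width": opening from 0.0 (shut) to 1.0 (fully open); "gripper_force": force on a finger pad.
Only numpy, scipy, OpenCV 4.12 (cv2) and the standard library are available. Lean on these libraries where they do the work, as an engineer would, in place of code of your own. Each camera call takes 0.05 s, during which the arm holds its last target. There are 200 camera calls.

### The job

Lock the two paint pots into their wooden rack: swing the steel keeper bar across the pots until it snaps into its end detent round the stud, and only then fit the black snap cap on the stud, press it down until it clicks, and keep pressing until it is fully home. Finish while still holding the cap pressed firmly down on the stud: do not let go of it. Leave the bar seated, and do not knock over or shift the pots or the other things on the table.

Things in the scene. Friction and masses are not known exactly. Their poses are not given: they have to be found in the camera images.
- rack: Fixed wooden rack, base 110 x 240 x 15 mm. Origin: centre of its underside, z up; y runs from the stud end to the hinge end; +x is the side away from the open bar. Hinge post at y = +80 mm; at y = -80 mm a block (62 x 34 mm, top at z = 78 mm) carries an upright aluminium stud, 18 mm in diameter, tapering to 10 mm at the tip. The closed bar crosses 5 mm above the pots' lids.
- stud_top (a point): Centre of the stud's flat top, 125 mm above the table. Three spring balls stand 4 mm out of the stud's sides 25 mm below its top. The cap's inner lip must be pushed over them: it meets them with the cap about 10 mm above home, the push rises to 8 to 17 N and falls away at about 5 mm above home (the click).
- bar (a joint): Angle of the steel keeper bar about its upright hinge, rad, growing counterclockwise seen from above. 0: fully open, sticking out towards the robot. 1.60: end stop, bar along the rack, the U-shaped hook at its end round the stud. It stays where left. A spring detent resists in the last 0.07 rad (up to about 6 N at the grip pin); past 1.57 it pulls the bar home to 1.60.
- bar_pin (a point): Centre of the top of the bar's grip pin, an upright black round pin 16 mm in diameter and 45 mm tall on top of the bar, 100 mm from the hinge axis. Its top is 133 mm above the table, the bar's upper face (20 mm wide) 88 mm above the table.
- bar_hinge (a point): Point on the upright hinge axis of the bar, 84 mm above the table. The stud is 160 mm from this axis.
- cap: Loose black ribbed round snap cap, 40 mm in diameter, 44 mm tall, 40 g, standing on the table open side down. Origin at the centre of its underside, z up. Its bore is 34 mm deep, with a lip 22 mm wide inside the mouth and a guide sleeve 20.4 mm wide above. Home on the stud the bore's roof rests on the stud's top, its underside 91 mm and its top 135 mm above the table.
- cap_roof (a point): Centre of the roof of the cap's bore, 34 mm above the cap's underside; it coincides with stud_top when the cap is home.
- pot_a: Paint pot with white lid, 51 mm in diameter, 60 mm tall, standing loose on the rack's base between hinge and stud. Origin at the centre of its underside.
- pot_b: The second paint pot, the same size, nearer to the stud. Origin at the centre of its underside.
- tumbler: Clear tumbler with crayons and markers, 72 mm wide, about 120 mm tall in all; leave alone. Origin at the centre of its underside.
- lid: Flat black jar lid lying on the table, 66 mm in diameter, 13 mm thick, not the cap; leave alone. Origin at the centre of its underside.
- brush_a: Paint brush, 200 mm long, lying on the table between robot and rack; leave alone. Origin at mid-length, underside.
- brush_b: Paint brush, 220 mm long, lying beyond the rack; leave alone. Origin at mid-length, underside.
- bottle: White paint bottle, 52 mm in diameter, 130 mm tall, beyond the rack to the robot's left; leave alone. Origin at the centre of its underside.

How it is judged:
By the outcome, as a careful person would: the job done as asked, in the order asked, and still so for the second after the job is handed in, while the arm keeps its last pose, push and grip.
It also fails if it takes over 58 s, if anything falls off the work surface, if the arm or the gripper's body presses on something with over 40 N, if the wrist force passes 120 N, or if a joint passes its speed limit or range.

## Working session

There is one attempt and no reset: what is moved stays moved. The work goes in short steps, Python scripts to look and compute and a shell command to move; the robot and the scene stay as the last step left them, time stands still between calls to the robot, and variables do not carry over. Pictures are saved under pics/ and viewed, at most 10 in all, crops included, and the job is handed in when it is done.

```bash
mkdir -p pics
cat > h.py <<'E'
from plant import *
import numpy as np, cv2
def shot(n,f):
    s=snapshot(n); cv2.imwrite('pics/'+f+'.png',cv2.cvtColor(s['pixels'],cv2.COLOR_RGB2BGR)); np.savez(f+'.npz',**s); return s
def ray(s,u,v,fish=False):
    K=s['intrinsics'];T=s['cam_to_world']
    a=(u-K[0,2])/K[0,0];b=(v-K[1,2])/K[1,1]
    if fish:
        r=np.hypot(a,b);k=np.sin(r)/max(r,1e-9);d=np.array([a*k,-b*k,-np.cos(r)])
    else: d=np.array([a,-b,-1.])
    return T[:3,3],T[:3,:3]@d
def onz(s,u,v,z,fish=False):
    o,d=ray(s,u,v,fish);return o+d*(z-o[2])/d[2]
E
python3 - <<'E'
from h import *
for n in ['scene','top']:
    s=shot(n,n+'1');print(s['intrinsics'],s['cam_to_world'].round(2))
print({k:np.round(v,3) for k,v in observe().items()})
E
```

```text
[[383.44165186   0.         257.63530509]
 [  0.         383.44165186 190.20523166]
 [  0.           0.           1.        ]] [[ 8.3000e-01 -4.2000e-01  3.7000e-01  9.1456e+02]
 [ 5.6000e-01  6.3000e-01 -5.4000e-01 -4.4217e+02]
 [-1.0000e-02  6.5000e-01  7.6000e-01  8.0626e+02]
 [ 0.0000e+00  0.0000e+00  0.0000e+00  1.0000e+00]]
[[391.13589377   0.         255.58313247]
 [  0.         391.13589377 190.5706782 ]
 [  0.           0.           1.        ]] [[-0.00000e+00  9.90000e-01 -1.50000e-01  4.29470e+02]
 [-1.00000e+00 -1.00000e-02 -4.00000e-02  1.58100e+01]
 [-4.00000e-02  1.40000e-01  9.90000e-01  1.00582e+03]
 [ 0.00000e+00  0.00000e+00  0.00000e+00  1.00000e+00]]
{'clock': np.float64(0.1), 'joint_pos': array([-1.121,  0.213, -0.035,  1.323, -0.   ,  1.571]), 'dq': array([ 0.   , -0.001,  0.001, -0.001,  0.002, -0.   ]), 'effort': array([ 1.0000e-03, -6.8724e+01,  4.8781e+01,  1.2000e-02,  0.0000e+00,
        0.0000e+00]), 'ee_pos': array([ 217.275, -449.99 ,  230.853]), 'ee_rot': array([-0.   ,  0.975,  0.223, -0.   ]), 'ft_force': array([ 0.798,  0.022, -0.047]), 'torque': array([ 0.039, -0.006,  0.041]), 'gripper_force': np.float64(0.0), 'grip_width': np.float64(1.002)}
```

View pics/top1.png

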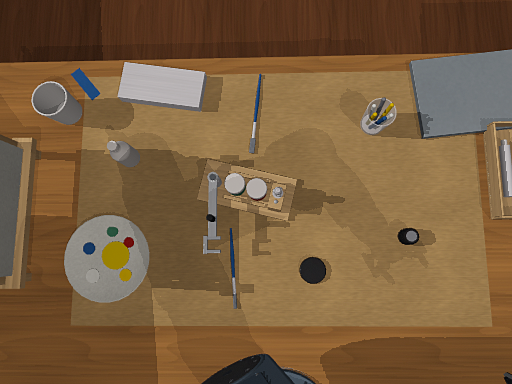

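View pics/scene1.png

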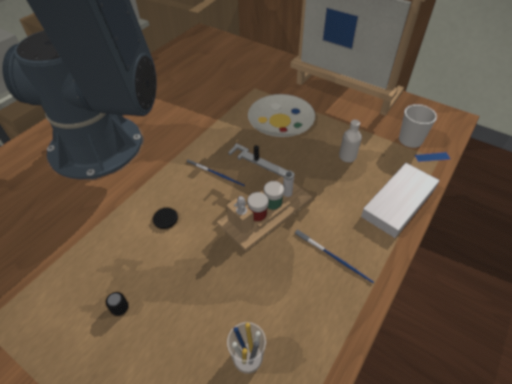

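The top view shows the hinge at about (213,177), the stud at (278,191), the open bar's grip pin at (211,218) and the cap at (408,236). The lid is at (313,270), and brush_a runs along column 233. The scene view shows the pin at (256,150), the stud at (240,203), the hinge at (288,180) and the cap at (117,303).

Run:
```python
from h import *
t=dict(np.load('top1.npz'));s=dict(np.load('scene1.npz'))
def tri(p,q):
    o1,d1=ray(t,*p);o2,d2=ray(s,*q);d1=d1/np.linalg.norm(d1);d2=d2/np.linalg.norm(d2)
    ab=np.linalg.lstsq(np.c_[d1,-d2],o2-o1,rcond=None)[0];A=o1+d1*ab[0];B=o2+d2*ab[1];return ((A+B)/2).round(1),np.linalg.norm(A-B).round(1)
# dark blobs
for n,im,bx in [('top',t,[(200,205,222,228),(395,222,425,250)]),('scene',s,[(245,140,270,165),(100,285,135,322)])]:
    for b in bx:
        g=im['pixels'][b[1]:b[3],b[0]:b[2]].max(2);m=(g<45).astype(np.uint8)
        x=cv2.connectedComponentsWithStats(m)[2];print(n,[(r[:2]+b[:2]).tolist()+r[2:].tolist() for r in x[1:] if r[4]>8])
for nm,p,z in [('pin',(211,217),133),('stud',(278,191),125),('hinge',(213,177),100),('captop',(411,236),44),('lid',(313,270),13)]:print(nm,onz(t,*p,z).round(1))
print('pin',tri((211,217),(256,147)),'cap',tri((411,236),(119,299)),'stud',tri((278,190),(240,200)))
a=cv2.resize(t['pixels'][150:260,190:310],None,fx=5,fy=5,interpolation=2)
b=cv2.resize(t['pixels'][220:255,390:430],None,fx=5,fy=5,interpolation=2)
c=np.zeros((550,800,3),np.uint8);c[:,:600]=a;c[:175,600:]=b
d=cv2.resize(s['pixels'][280:325,98:138],None,fx=5,fy=5,interpolation=2);c[200:425,600:]=d
cv2.imwrite('pics/crop1.png',c[:,:,::-1])
```

```text
top [[206, 214, 9, 8, 48]]
top [[398, 228, 21, 17, 177]]
scene [[254, 146, 5, 14, 61]]
scene [[107, 295, 21, 20, 207]]
pin [498.6 147.8 133. ]
stud [557.3  -3.2 125. ]
hinge [595.8 149.2 100. ]
captop [ 456.3 -323.7   44. ]
lid [374.7 -89.8  13. ]
pin (array([500.1, 149.2, 133.4]), np.float64(4.1)) cap (array([ 460. , -320.8,   38.7]), np.float64(11.5)) stud (array([560.8,  -3.4, 116.9]), np.float64(0.1))
```

View pics/crop1.png

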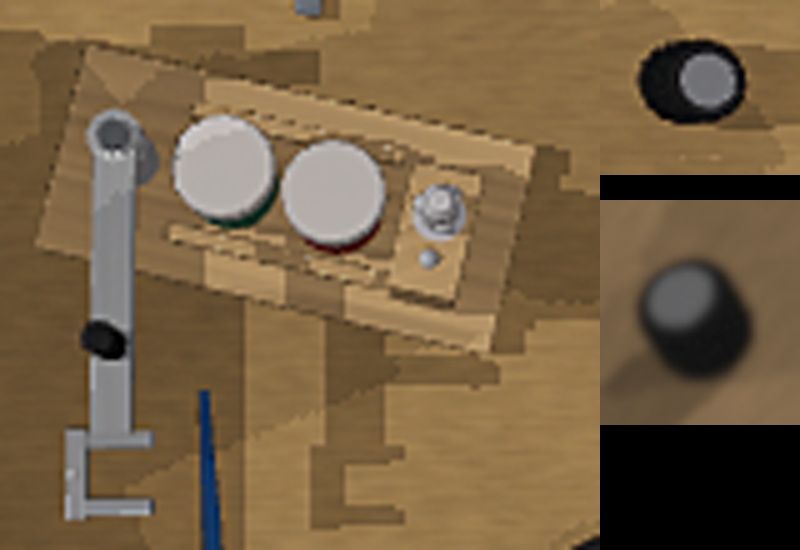

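```bash
python3 -m jog '514 -416 0 0;514 -416 0 0;514 -416 0 0;514 -416 0 0;514 -416 0 0;514 -416 0 0;514 -416 0 0;514 -416 0 0' 177; python3 -c "
from h import *
o=observe();print(o['joint_pos'].round(3),o['ee_pos'].round(1))
t=dict(np.load('top1.npz'));s=dict(np.load('scene1.npz'))
for nm,p,z in [('pin',(209,217),133),('stud',(278,190.6),125),('hinge',(212.6,176.4),100),('captop',(411.6,236),44),('captop2',(0,0),44)]:
  print(nm,onz(t,*p,z).round(1))
print(onz(s,114,299.5,44).round(1),onz(s,240,199,125).round(1),onz(s,256.5,147,133).round(1))"
```

```text
clock: 1.1
ee_pos: [431.0, 4.1, 231.3]
ee_rot: [0.0, 0.975, 0.223, 0.0]
ft_force: [0.6, -0.7, 0.1]
grip_width: 0.31
gripper_force: 0.0
[ 0.01   0.071 -0.201  1.299 -0.     2.701] [431.    4.1 231.3]
pin [498.6 152.3 133. ]
stud [558.2  -3.3 125. ]
hinge [597.3 150.2 100. ]
captop [ 456.3 -325.1   44. ]
captop2 [1107.3  751.7   44. ]
[ 459.6 -324.3   44. ] [563.2  -6.1 125. ] [502.2 151.9 133. ]
```

```bash
python3 -m jog '126 -103 0 -10;126 -103 0 -20;126 -103 0 -31;126 -103 0 -42;126 -103 0 -52;126 -103 0 -63;126 -103 0 -73;126 -103 0 -84'; python3 -m jog '0 0 0 -10;0 0 0 -21;0 0 0 -32;0 0 0 -42;0 0 0 -53;0 0 0 -63;0 0 0 -70;0 0 0 -70'; python3 -c "
from h import *
o=observe();print(o['joint_pos'].round(3),o['ee_pos'].round(1))
s=shot('wrist','w1');print(s['intrinsics'],s['cam_to_world'].round(2))"
```

```text
clock: 2.1
ee_pos: [499.1, 149.5, 231.0]
ee_rot: [-0.0, 0.575, 0.818, -0.0]
ft_force: [-0.4, -0.1, 0.1]
grip_width: 0.304
gripper_force: 0.0
clock: 3.1
ee_pos: [499.2, 149.5, 231.1]
ee_rot: [-0.0, 0.005, 1.0, -0.0]
ft_force: [0.2, -0.5, 0.3]
grip_width: 0.306
gripper_force: 0.0
[ 0.291  0.257  0.022  1.336 -0.     0.3  ] [499.2 149.5 231.1]
[[297.31863964   0.         247.43260614]
 [  0.         297.31863964 187.80841479]
 [  0.           0.           1.        ]] [[ 1.0000e-02 -9.6000e-01 -2.7000e-01  4.3145e+02]
 [ 1.0000e+00  1.0000e-02  0.0000e+00  1.4941e+02]
 [-0.0000e+00 -2.7000e-01  9.6000e-01  3.7284e+02]
 [ 0.0000e+00  0.0000e+00  0.0000e+00  1.0000e+00]]
```

View pics/w1.png

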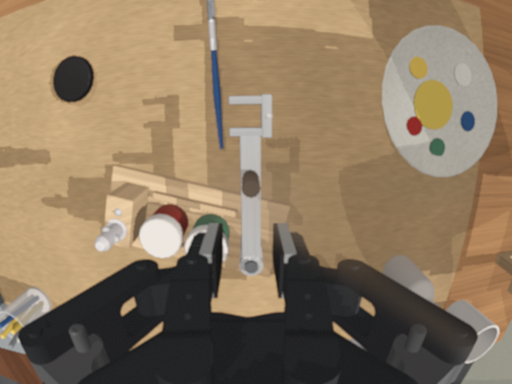

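The wrist view shows the pin top at about (251,187), the hinge top at (251,267) and the stud tip at (103,243). The fingers are either side of the bar line.

```bash
python3 -c "
from h import *
s=dict(np.load('w1.npz'))
for n,p,z in [('pin',(251,187),133),('hinge',(251,267),100),('stud',(103,243),125),('barend',(250,133),88)]: print(n,onz(s,*p,z,True).round(1))
t=dict(np.load('top1.npz'))
def tri(rs):
    A=0;b=0
    for o,d in rs:
        d=d/np.linalg.norm(d);P=np.eye(3)-np.outer(d,d);A=A+P;b=b+P@o
    return np.linalg.solve(A,b).round(1)
print('hinge',tri([ray(s,251,267,True),ray(t,212.6,176.4)]),'stud',tri([ray(s,103,243,True),ray(t,278,190.6)]),'pin',tri([ray(s,251,187,True),ray(t,209,217)]))"
```

```text
pin [496.8 151.5 133. ]
hinge [593.2 151.3 100. ]
stud [556.2   2.1 125. ]
barend [455.6 151.3  88. ]
hinge [599.  151.5  90.3] stud [559.9  -3.1 116.6] pin [498.4 152.2 129.2]
```

```bash
python3 -m jog '1 2.5 50 0;1 2.5 100 0;1 2.5 125 0;1 2.5 136 0;1 2.5 136 0;1 2.5 136 0;1 2.5 136 0;1 2.5 136 0'; python3 -m jog '-1 -14 0 -8;-4 -28 0 -16;-9 -41 0 -24;-15 -53 0 -32;-23 -64 0 -40;-33 -74 0 -48;-44 -83 0 -56;-56 -90 0 -64'; python3 -c "
from h import *
s=shot('wrist','w2')"
```

```text
clock: 4.15
ee_pos: [498.7, 152.2, 95.8]
ee_rot: [0.0, 0.004, 1.0, 0.0]
ft_force: [-1.0, -0.4, 0.2]
grip_width: 0.307
gripper_force: 0.0
clock: 5.15
ee_pos: [553.8, 61.2, 95.5]
ee_rot: [0.0, -0.528, 0.849, 0.0]
ft_force: [-1.1, 0.9, -0.4]
grip_width: 0.302
gripper_force: 0.4
```

View pics/w2.png

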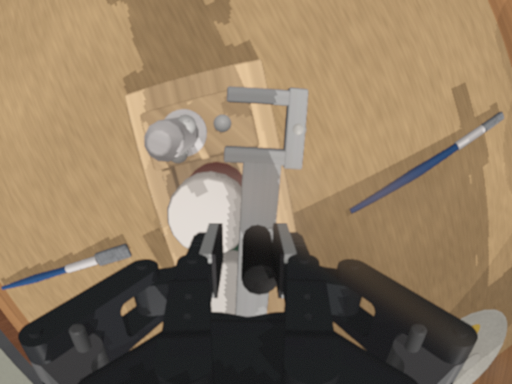

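The wrist view shows the pin between the pads at (262,258). The bar is nearly over pot_b, and the hook (295,130) is heading for the stud (165,140).

```bash
python3 -m jog '0 -4 0 -2;-0.2 -7 0 -4;-0.5 -10.5 0 -6;-1 -14 0 -8;-1.5 -17 0 -10;-2 -21 0 -12;-3 -24 0 -14;-3.5 -26 0 -15'; python3 -c "
from h import *
s=shot('wrist','w3')"
```

```text
clock: 6.2
ee_pos: [577.6, 53.3, 95.2]
ee_rot: [-0.001, -0.633, 0.774, 0.001]
ft_force: [-6.4, 0.7, 4.1]
grip_width: 0.303
gripper_force: 3.4
```

View pics/w3.png

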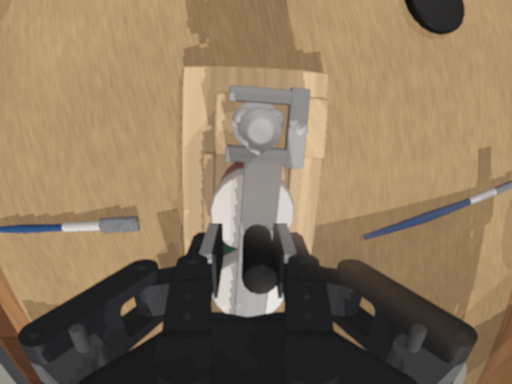

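The hook is now around the stud at (260,128). The 6 N push shows the bar is in the detent zone, so I'll keep pushing.

```bash
python3 -m jog '0 -1 0 -0.5;0 -2 0 -1;0 -3 0 -1.5;0 -4 0 -2;0 -5 0 -2.5;0 -6 0 -3;0 -6 0 -3;0 -6 0 -3'
```

```text
clock: 7.25
ee_pos: [581.0, 53.0, 94.9]
ee_rot: [-0.002, -0.653, 0.757, 0.003]
ft_force: [-24.0, 8.1, 15.4]
grip_width: 0.306
gripper_force: 13.0
```

```bash
python3 -m jog '0 3 0 0;0 6 0 0;0 8 0 0;0 8 0 0;0 8 -30 0;0 8 -80 0;0 8 -130 0;0 8 -130 0'; python3 -c "
from h import *
s=shot('wrist','w4');t=shot('top','top2');o=observe();print(o['ee_pos'],o['ee_rot'],o['joint_pos'])
print(s['cam_to_world'].round(2))
a=cv2.resize(t['pixels'][150:250,190:310],None,fx=3,fy=3,interpolation=2)
c=np.zeros((384,800,3),np.uint8);c[:,:440]=s['pixels'][:,20:460];c[:300,440:]=a
cv2.imwrite('pics/c2.png',c[:,:,::-1])"
```

```text
clock: 8.25
ee_pos: [578.3, 53.2, 229.3]
ee_rot: [0.003, -0.653, 0.758, -0.002]
ft_force: [0.0, 1.1, -1.0]
grip_width: 0.31
gripper_force: 0.0
[576.69386971  53.07197297 225.43381009] [ 3.39850133e-04 -6.52851449e-01  7.57485848e-01 -2.44574844e-04] [ 9.17714223e-02  3.80345351e-01  1.77999494e-01  1.36761306e+00
 -3.53757546e-06 -1.33091417e+00]
[[-9.9000e-01 -1.4000e-01 -5.0000e-02  5.6702e+02]
 [ 1.5000e-01 -9.5000e-01 -2.6000e-01 -1.4260e+01]
 [-1.0000e-02 -2.7000e-01  9.6000e-01  3.7091e+02]
 [ 0.0000e+00  0.0000e+00  0.0000e+00  1.0000e+00]]
```

View pics/c2.png

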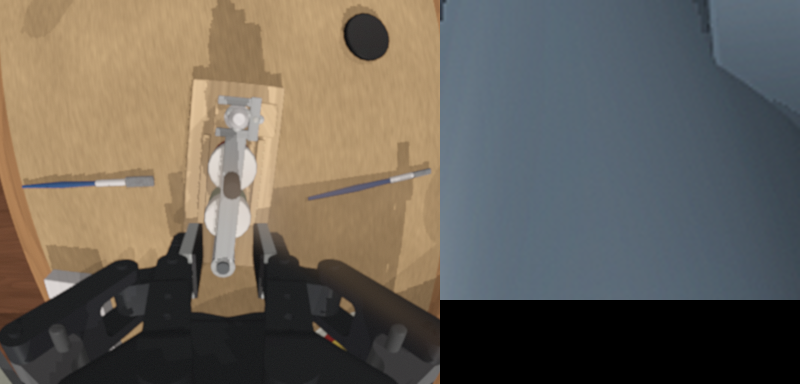

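The wrist view shows the hook around the stud at full-image (259,120), the pin at (251,181) and the hinge at (243,268). The pots are upright and the arm blocks the top view.

```bash
python3 -c "
from h import *
s=dict(np.load('w4.npz'))
st=onz(s,259,120,125,True);h=onz(s,243,268,95,True);p=onz(s,251.5,186,133,True)
print(st,h,p,np.degrees(np.arctan2(*(st-h)[1::-1])),np.degrees(np.arctan2(*(p-h)[1::-1])),np.linalg.norm((p-h)[:2]),np.linalg.norm((st-h)[:2]))
a=cv2.resize(s['pixels'][85:285,200:310],None,fx=3,fy=3,interpolation=2);cv2.imwrite('pics/c3.png',a[:,:,::-1])"
```

```text
[560.6614888   -2.91476741 125.        ] [597.82517433 148.27248973  95.        ] [574.64587024  49.59111297 133.        ] -103.81019767546802 -103.21859788888092 101.36712612193406 155.6879129639557
```

View pics/c3.png

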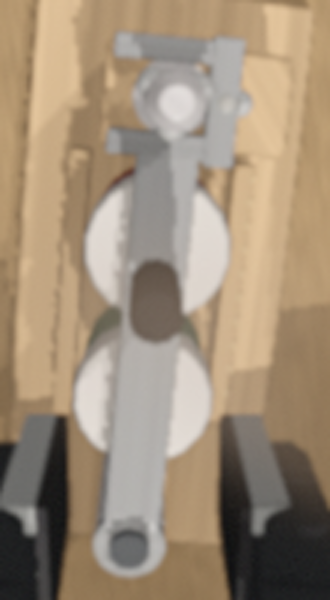

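The bar is home: it lines up with the stud to within 0.6°, and it held a 25 N push against the end stop. Next I'll fetch the cap.

```bash
python3 -m jog '391 62 0 0;391 62 0 0;391 62 0 0;391 62 0 0;391 62 0 0;391 62 0 0;391 62 0 0;391 62 0 0' 0; python3 -c "
from h import *
s=shot('wrist','w5');o=observe();print(o['ee_pos'].round(1),o['ee_rot'].round(4),o['joint_pos'].round(2))
im=s['pixels'].astype(int)
v=im.max(2);m=((v<60)).astype(np.uint8);m[250:]=0
st=cv2.connectedComponentsWithStats(m);print([r.tolist() for r in st[2][1:] if r[4]>40])
g=((im.max(2)-im.min(2)<18)&(v>60)).astype(np.uint8);g[250:]=0
st=cv2.connectedComponentsWithStats(g);print([(r.tolist(),c.round(1).tolist()) for r,c in zip(st[2][1:],st[3][1:]) if r[4]>60])"
```

```text
clock: 9.35
ee_pos: [456.7, -325.0, 224.1]
ee_rot: [-0.0, -0.652, 0.758, 0.001]
ft_force: [0.1, 0.3, 0.1]
grip_width: 0.997
gripper_force: 0.0
[ 457.2 -324.   224.5] [-0.000e+00 -6.526e-01  7.577e-01  7.000e-04] [-0.62  0.34  0.12  1.35  0.   -2.04]
[[231, 148, 31, 17, 252], [479, 231, 27, 19, 72], [143, 234, 18, 16, 189], [506, 238, 6, 12, 58]]
[([0, 0, 63, 181, 6610], [22.9, 106.1]), ([27, 1, 8, 37, 231], [29.8, 20.2]), ([43, 0, 64, 21, 638], [68.3, 8.0]), ([234, 157, 25, 24, 486], [246.1, 168.4]), ([25, 223, 56, 27, 822], [59.0, 238.4]), ([483, 229, 29, 21, 295], [499.6, 241.4]), ([131, 233, 23, 17, 183], [142.6, 241.5])]
```

View pics/w5.png

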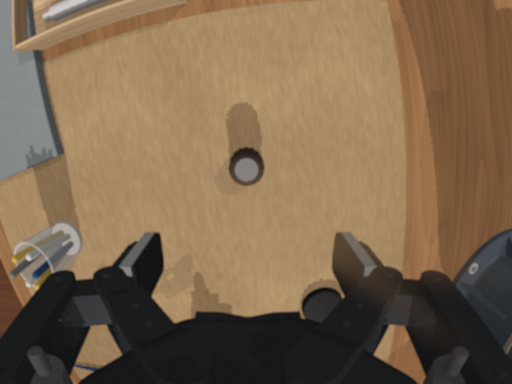

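The cap's grey top is at (246,168). It stands clear of the tumbler (bottom left) and the lid.

```bash
python3 -c "
from h import *
s=dict(np.load('w5.npz'));p=onz(s,246.1,168.4,44,True);print(p)
d=p[:2]-np.array([457.2,-324.]);tx=np.array([-.148,-.989]);ty=np.array([-.989,.148]);print(d@tx,d@ty)"
```

```text
[ 457.24301556 -326.80290919   44.        ]
2.7657108827825714 -0.4573729511635753
```

```bash
python3 -m jog '1.5 0 60 0;1.5 0 120 0;1.5 0 170 0;1.5 0 200 0;1.5 0 210 0;1.5 0 213 0;1.5 0 213 0;1.5 0 213 0'; python3 -m jog '0 0 0 0;0 0 0 0;0 0 0 0;0 0 0 0;0 0 0 0;0 0 0 0;0 0 0 0;0 0 0 0' 255; python3 -c "
from h import *
s=shot('wrist','w6')
o=observe();print(o['ee_pos'].round(1),o['ee_rot'].round(4))"
```

```text
clock: 10.4
ee_pos: [457.8, -326.3, 13.4]
ee_rot: [0.0, -0.653, 0.757, -0.001]
ft_force: [0.0, -0.1, 0.0]
grip_width: 1.002
gripper_force: 0.0
clock: 11.4
ee_pos: [457.2, -326.1, 12.7]
ee_rot: [0.0, -0.653, 0.758, -0.0]
ft_force: [-1.4, 0.7, 7.4]
grip_width: 0.452
gripper_force: 60.4
[ 457.2 -326.1   12.7] [ 0.000e+00 -6.528e-01  7.575e-01 -2.000e-04]
```

```bash
python3 -c "
from h import *
s=dict(np.load('w6.npz'));im=s['pixels'].astype(int);v=im.max(2)
g=((v-im.min(2)<18)&(v>60)).astype(np.uint8);g[300:]=0
st=cv2.connectedComponentsWithStats(g)
for r,c in zip(st[2][1:],st[3][1:]):
    if r[4]>100 and 180<c[0]<320: print(r,c,onz(s,*c,44,True))
a=cv2.resize(im[150:330,150:350].astype(np.uint8),None,fx=3,fy=3);cv2.imwrite('pics/c6.png',a[:,:,::-1])"
python3 -m jog '0 0 -60 0;0 0 -120 0;0 0 -187 0;0 0 -187 0;0 0 -187 0;0 0 -187 0;0 0 -187 0;0 0 -187 0'; python3 -c "
from h import *
o=observe();print(o['ee_pos'].round(1))
p=o['ee_pos'];d=np.array([560.3,-3.2])-p[:2];tx=np.array([-.148,-.989]);ty=np.array([-.989,.148]);print(d@tx,d@ty)"
```

```text
[183 225  24  74 597] [194.97319933 252.37018425] [ 477.37710282 -338.7320269    44.        ]
[291 225  23  40 431] [301.13457077 244.48027842] [ 432.80862948 -335.85191891   44.        ]
[ 217  246   62   53 2627] [247.54739246 271.92843548] [ 456.82783097 -326.24299731   44.        ]
clock: 12.45
ee_pos: [456.9, -325.8, 198.7]
ee_rot: [-0.0, -0.653, 0.758, 0.001]
ft_force: [0.0, -0.4, -0.5]
grip_width: 0.458
gripper_force: 60.7
[ 456.9 -325.8  198.7]
-334.3595851656097 -54.55118201951881
```

View pics/c6.png

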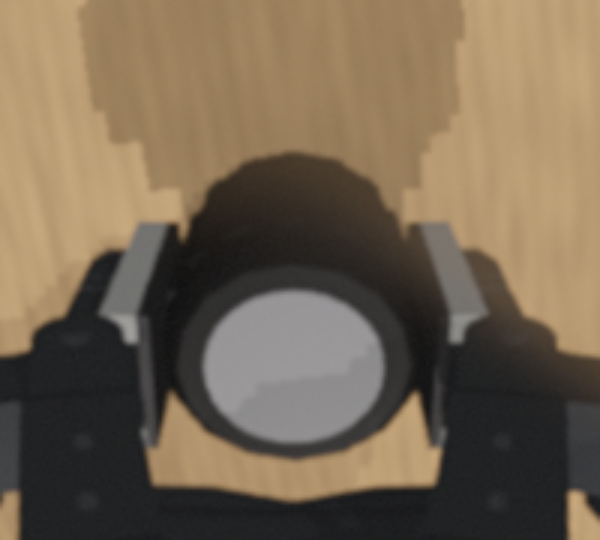

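The cap is squarely held. Its top centre is within 0.5 mm of the TCP and the pads grip both sides. Next I'll carry it over the stud.

```bash
python3 -m jog '-334 -54.5 0 0;-334 -54.5 0 0;-334 -54.5 0 0;-334 -54.5 0 0;-334 -54.5 0 0;-334 -54.5 0 0;-334 -54.5 0 0;-334 -54.5 0 0'; python3 -m jog '0 0 0 0;0 0 15 0;0 0 30 0;0 0 45 0;0 0 45 0;0 0 45 0;0 0 45 0;0 0 45 0';  python3 -c "
from h import *
o=observe();print(o['ee_pos'].round(1));p=o['ee_pos'];d=np.array([560.3,-3.2])-p[:2];tx=np.array([-.148,-.989]);ty=np.array([-.989,.148]);print(d@tx,d@ty)"
```

```text
clock: 13.45
ee_pos: [560.1, -4.2, 199.1]
ee_rot: [-0.0, -0.653, 0.758, 0.0]
ft_force: [-0.5, -0.5, -0.6]
grip_width: 0.457
gripper_force: 60.7
clock: 14.45
ee_pos: [560.6, -3.7, 154.7]
ee_rot: [0.0, -0.653, 0.757, -0.0]
ft_force: [0.1, -0.6, -0.5]
grip_width: 0.456
gripper_force: 60.7
[560.6  -3.7 154.7]
-0.430285900193879 0.3177101234439055
```

```bash
python3 -m jog '0 0 3 0;0 0 6 0;0 0 9 0;0 0 12 0;0 0 15 0;0 0 18 0;0 0 21 0;0 0 24 0'
```

```text
clock: 15.45
ee_pos: [560.3, -3.7, 130.1]
ee_rot: [-0.0, -0.653, 0.757, 0.0]
ft_force: [1.0, -0.5, -0.5]
grip_width: 0.453
gripper_force: 60.7
```

```bash
python3 -m jog '0 0 2 0;0 0 4 0;0 0 6 0;0 0 8 0;0 0 10 0;0 0 12 0;0 0 14 0;0 0 14 0'
```

```text
clock: 16.45
ee_pos: [560.2, -3.7, 116.1]
ee_rot: [-0.0, -0.653, 0.757, 0.0]
ft_force: [0.3, 0.5, -1.5]
grip_width: 0.453
gripper_force: 60.7
```

```bash
python3 -m jog '0 0 1 0;0 0 2 0;0 0 3 0;0 0 4 0;0 0 5 0;0 0 6 0;0 0 7 0;0 0 7 0'; python3 -m jog '0 0 1 0;0 0 2 0;0 0 3 0;0 0 4 0;0 0 5 0;0 0 6 0;0 0 6 0;0 0 6 0'
```

```text
clock: 17.45
ee_pos: [560.9, -4.2, 109.6]
ee_rot: [0.0, -0.653, 0.758, -0.001]
ft_force: [3.0, -5.3, 0.9]
grip_width: 0.453
gripper_force: 60.8
clock: 18.45
ee_pos: [560.4, -3.7, 103.7]
ee_rot: [0.0, -0.653, 0.757, -0.0]
ft_force: [-0.4, -3.2, 4.6]
grip_width: 0.459
gripper_force: 62.1
```

```bash
python3 -m jog '0 0 0.5 0;0 0 1 0;0 0 1.5 0;0 0 2 0;0 0 2 0;0 0 2 0;0 0 2 0;0 0 2 0'
```

```text
clock: 19.45
ee_pos: [560.6, -3.7, 103.3]
ee_rot: [0.001, -0.653, 0.757, -0.001]
ft_force: [-11.2, -3.8, 30.7]
grip_width: 0.457
gripper_force: 65.2
```

```bash
python3 -c "
from h import *
s=shot('wrist','w7');im=s['pixels'].astype(int);v=im.max(2)
g=((v-im.min(2)<18)&(v>60)).astype(np.uint8);g[300:]=0
st=cv2.connectedComponentsWithStats(g)
for r,c in zip(st[2][1:],st[3][1:]):
    if r[4]>100 and 180<c[0]<320: print(r,c)
o=observe();print(o['ee_pos'],o['ft_force'],o['grip_width'])"
```

```text
[215 193  73  37 787] [253.98221093 202.65184244]
[183 224  23  75 580] [195.00344828 251.59655172]
[294 230  19  35 313] [302.15654952 248.80830671]
[ 217  246   62   53 2629] [247.59566375 271.96120198]
[204 279  28  21 262] [212.98854962 291.88167939]
[560.53819649  -3.67321864 103.26394448] [-10.1837206   -3.27307968  30.83162545] 0.4525372742201418
```

The cap has not moved in the grip: its top disc is at the same pixel and size as just after the grasp. Its underside works out at 90.6 mm against 91 mm for home, with a steady 31 N push.

```bash
python3 -c "
from plant import *
print(finish_job())"
```

```text
the job is handed in; nothing more can be done
None
```

I handed the job in at about 20 s: the keeper bar is seated round the stud, and the cap is fully home by measurement and still held down with about 31 N; I did not catch the click's force peak, and I did not check the bar or pots by picture after fitting the cap.

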